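Knob pull test of a presentation case

TASK

Test that the gold knob of the brown case is firmly fixed: pick up the case, lower its knob into the fork of the spring pull gauge and draw the case straight back until the orange pointer stands beside the red band, not past it, and hold it there for about a second. Then ease the gauge fully home without letting it snap back, lift the knob out, and set the case gently down, upright, on the middle of the green pad. Do not move the red band, and leave the jar, the tape roll and the brush alone.

Things in the scene. Friction and masses are not known exactly. Their poses are not given: they have to be found in the camera images.
- case: brown case with gold lines, 110 long (x) x 54 (y) x 52 high, 0.22 kg. Origin: centre of the box's underside. A gold knob stands out of its +x end, axis along x, 32 above the underside: bare shank 6 in diameter (x = 55 to 71), then a round head 20 in diameter, 6 thick (x = 71 to 77). Starts standing on the bench, knob pointing away from the robot.
- case_knob (a point): middle of the bare shank of the knob: 63 ahead of the case's origin, 32 above the underside; axes as the case
- gauge: spring pull gauge fixed to the bench: blue housing (x = 127 to 233, top at 54) on a dark base plate (x = 35 to 235, 8 high), white scale (x = 35 to 120, y = 28 to 44, top at 30). A rod runs from the housing to a fork at the -x end, towards the robot. Origin: on the bench below the fork at rest; the fork pulls out along -x.
- fork (a point): yellow fork on the rod (moves with it): upright plate 5 thick (x), 40 wide, with a slot 12 wide, open at the top. Site in mid slot, 32 above the bench; slot floor 24, prong tops 46 above the bench. The rod behind it reaches only 17 above the bench, so the knob's head fits behind the plate with the case held just off the bench.
- pull_rod (a joint): how far the rod is pulled out, m: 0 fully home, up to 0.09. Spring force about 3 N at home plus 1.5 N per 10 mm
- red_band (a joint): where the red band's middle stands on the scale, m: the pull_rod value at which the pointer is level with it (0.03 to 0.065). A stiff clamp, not to be moved
- pointer (a point): tip of the orange pointer fixed to the rod, 100 behind the fork (gauge +x), 46 to the gauge's +y, 35 above the bench
- band_mid (a point): top of the red band at its edge nearest the pointer: the band is a red block 10 wide along the gauge's x beside the white scale; this point is mid width
- pad: green pad with a thin white outline, fixed to the bench, 180 (x) x 130 (y) x 4 thick; origin: centre of its underside
- jar: closed jar with black cap, 58 in diameter, 75 high, bystander; origin centre of underside
- tape_roll: gold ring-shaped roll lying flat, 90 in diameter, 26 high, bystander; origin centre of underside
- brush: small brush 140 long lying flat along its x, bystander; origin centre of underside
Things that resemble listed ones, but are neither listed nor needed, are in the scene too. Several things have the shape of the case; the one meant has the colours described above.

How it is judged:
On the way, in this order (a step that is already met when the one before it is completed fails the run):
1. the knob, hooked in the fork, draws the pointer to within 5 mm of the band's middle for 0.6 s, the arm not touching the gauge (x of pointer in the frame of band_mid between -0.005 and 0.005 m and contact force between case and gauge above 2 N and distance between case_knob and fork below 0.02 m and contact force between the arm and gauge below 0.5 N), for 0.6 s.
2. the gauge is back home (within 4 mm) (value of joint pull_rod below 0.004 m), for 0.1 s.
At the end, for the whole second after the job is handed in: The case stands upright (within 0.1 rad) and at rest on the green pad, its centre within 35 mm of the pad's centre, free of the gauge, and the gauge is home (within 4 mm) (horizontal distance between case and pad below 0.035 m and angle between case's own z axis and vertical below 0.1 rad and height (world z) of case below 0.01 m and linear speed of case below 0.02 m/s and value of joint pull_rod below 0.004 m and contact force between case and gauge below 0.1 N); the robot touches nothing.
It fails at once if the pointer is pulled past the red band (more than 8 mm beyond its middle) (x of pointer in the frame of band_mid below -0.008 m).
It fails at once if the gauge snaps back (faster than 0.5 m/s) (velocity of joint pull_rod below -0.5 m/s).
It fails at once if the red band is moved by more than 3 mm (distance of band_mid from where it was at the start of the episode above 0.003 m).
It fails at once if the case is let go in the air (underside more than 20 mm above the bench) (contact force between the fingers and case below 0.05 N and height (world z) of case above 0.02 m).
It fails at once if the jar, the tape roll or the brush is moved by more than 30 mm (distance of any of jar, tape_roll, brush from where it was at the start of the episode above 0.03 m).
It also fails if it takes over 54 s, if anything falls off the work surface, if the arm or the gripper's body presses on something with over 40 N, if the wrist force passes 120 N, or if a joint passes its speed limit or range.

ROBOT

A 6-joint arm with a two-finger parallel gripper is mounted at the origin on the work surface. World frame = base frame: x ahead of the robot, y to its left, z up, the work surface at z = 0. Lengths are in m, angles in rad, forces in N, time in s.
With the tool pointing down it reaches from about 0.275 to 0.825 m from the base axis. Payload 5.2 kg.
Tool frame: the origin (TCP) lies midway between the tips of the shut fingers; the grasp point (between the pads) lies 19 mm behind it; z points along the fingers, y is the line along which they close (so a half turn about z gives the same grasp; the last joint's range is limited). The gripper opens to 93 mm and grips with 3 to 60 N. Pads are 15 mm wide; open, the fingers measure 128 mm over their backs; the gripper's body (75 mm by 188 mm) begins 65 mm behind the grasp point.
Start: joints at [0.96, 0.259, 1.535, -0, 1.348, -0.203], TCP at [0.218, 0.505, 0.219] pointing down, gripper open.
Joint ranges: [-3.14, 3.14], [-0.91, 2.08], [0.19, 2.58], [-1.22, 4.36], [0.22, 2.71], [-3.12, 3.12]. Speed limits (rad/s): [2.57, 2.57, 3.14, 3.14, 3.14, 3.14].

INTERFACE

Orientations are given as a unit quaternion [w, x, y, z].
In Python, from station import manip gives the robot as it stands. The module is installed in compiled form; this text tells all that it offers. Calls block until the motion is done:
- manip.movep(position, orientation): joint-space move of the TCP to a pose.
- manip.move_straight(position, attitude=None, velocity=0.15, stop_force=None): straight line of the TCP; attitude=None keeps the orientation; velocity is the mean speed in m/s. With stop_force (N) it stops when the force on the tool has changed by that much, and returns True; else False.
- manip.goto_joints(angles): joint-space move.
- manip.set_gripper(opening, grasp_force=None): opening from 0.0 (shut) to 1.0 (fully open); grasp_force is the grip in N (None keeps the last); returns when the fingers have stopped.
- manip.pause(seconds).
- manip.solve_ik(position, orientation): joint angles nearest the present ones, or None.
- manip.read_camera(name): name is "side" or "top" or "wrist"; returns (picture, depth): 400x640x3 uint8, red, green, blue; 400x640 float32, m along the optical axis (not along the pixel's ray), 0 where there is no reading.
- manip.camera_model(name): a dict with "fx", "fy", "cx", "cy" (pixels), "origin" and "rotation" of the camera in the world; the wrist camera has in their place "hand_eye" (4x4, takes a point from camera to tool coordinates, whose origin is the TCP and whose axes are the flange's). Camera axes: x right, y down, z forward; pixel columns grow to the right and rows downward; lengths in m; the calibration is good to about 2 mm. A picture is of the moment at which its call begins: read the wrist's pose just before it. camera_model takes no time and is no camera call.
A pose or a line that the arm cannot do raises manip.MotionError and nothing moves.
- manip.sign_off(): hands the job in; it is judged then, once.
Readings, each from a call of its own:
- manip.current_time_s(): time.
- manip.current_joint_positions(): joint angles.
- manip.current_qvel(): joint speeds.
- manip.current_tau(): joint torques, N m.
- manip.current_tool_pos(): TCP position.
- manip.current_tool_rot(): TCP orientation.
- manip.current_ft_force(): force on the tool from outside, world axes, zero at the start.
- manip.current_moment(): the same for the moment, N m.
- manip.current_finger_gap(): opening from 0.0 (shut) to 1.0 (fully open).
- manip.current_finger_force(): force on a finger pad.
Only numpy, scipy, OpenCV 4.12 (cv2) and the standard library are available. Lean on these libraries where they do the work, as an engineer would, in place of code of your own. Each camera call takes 0.05 s, during which the arm holds its last target. There are 200 camera calls.

## Working session

There is one attempt and no reset: what is moved stays moved. The work goes in short steps, each a Python script; the robot and the scene stay as the last script left them, time stands still between calls to the robot, and variables do not carry over. Pictures are saved under pics/ and viewed, at most 10 in all, crops included, and the job is handed in when it is done.

```bash
mkdir -p pics; python3 - <<'E'
from station import manip
import cv2,numpy as np
for n in("top","side"):
    p,d=manip.read_camera(n); cv2.imwrite(f"pics/{n}0.png",p[:,:,::-1]); np.savez(f"{n}0.npz",p=p,d=d)
    print(n,manip.camera_model(n))
print(manip.camera_model("wrist"),manip.current_tool_rot(),manip.current_time_s())
E
```

```text
top {'fx': 492.6933714369597, 'fy': 492.6933714369597, 'cx': 313.2201776549748, 'cy': 199.711798390925, 'origin': array([ 5.06125156e-01, -1.15800427e-03,  1.31832094e+00]), 'rotation': array([ 0.01943342, -0.70082063,  0.71224631, -0.03432178])}
side {'fx': 448.427969856508, 'fy': 448.427969856508, 'cx': 323.961861757093, 'cy': 197.99036901085216, 'origin': array([ 0.12918629, -0.7436983 ,  0.99269609]), 'rotation': array([-0.34514672,  0.89322134, -0.26738108,  0.10740919])}
{'fx': 320.2012082655526, 'fy': 320.2012082655526, 'cx': 325.4061896874931, 'cy': 201.9695318039482, 'hand_eye': array([[-8.36083713e-04, -9.55689594e-01, -2.94375103e-01,
         8.27621861e-02],
       [ 9.99999126e-01, -4.97572921e-04, -1.22482410e-03,
         4.01311880e-04],
       [ 1.02407856e-03, -2.94375870e-01,  9.55689175e-01,
        -1.66414220e-01],
       [ 0.00000000e+00,  0.00000000e+00,  0.00000000e+00,
         1.00000000e+00]])} [-3.22412961e-04  2.02493173e-01  9.79283328e-01 -7.57786001e-04] 0.1
```

View pics/top0.png

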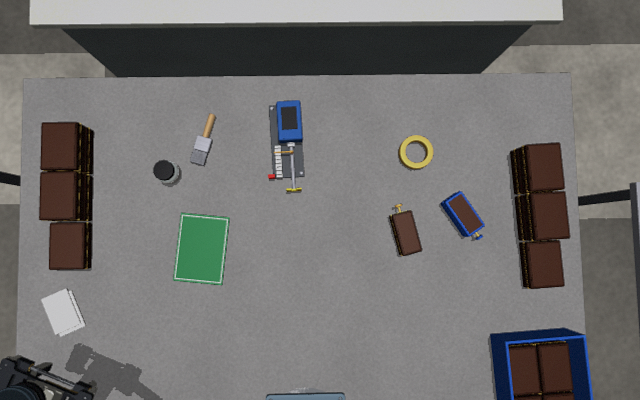

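View pics/side0.png

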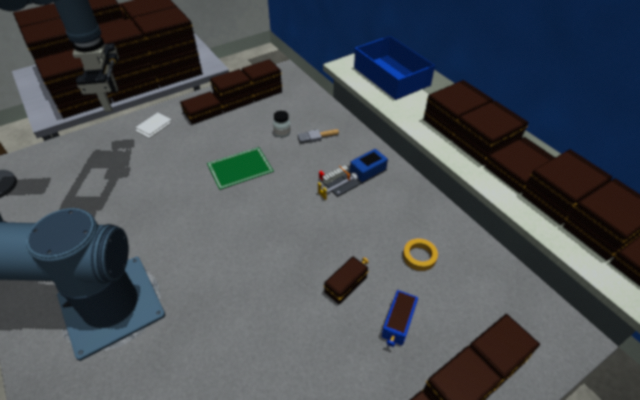

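Top view candidates for the case: a brown box with gold knob at (405,231), knob at (397,208); a blue-edged box at (463,215), knob at (477,237); and plain brown stacks at the edges without knobs. (405,231) fits: brown, gold knob, pointing away from the robot. The gauge fork is at (293,190), the red band at (271,177), the pad at (202,249). I'll confirm with a crop and measure.

```bash
cat > h.py <<'E'
import cv2,numpy as np
from scipy.spatial.transform import Rotation as R
from station import manip
def q2R(q): return R.from_quat(np.r_[q[1:],q[0]]).as_matrix()
def cam(n,pose=None):
    m=manip.camera_model(n)
    if n=="wrist":
        T=m["hand_eye"]; p,q=pose; Rw=q2R(q); return m,Rw@T[:3,:3],Rw@T[:3,3]+p
    return m,q2R(m["rotation"]),m["origin"]
def ray(c,uv,z):
    m,Rc,o=c; uv=np.atleast_2d(uv).astype(float)
    d=np.c_[(uv[:,0]-m["cx"])/m["fx"],(uv[:,1]-m["cy"])/m["fy"],np.ones(len(uv))]@Rc.T
    return o+d*((z-o[2])/d[:,2])[:,None]
def down(yaw): # tool z down, tool y (closing) at yaw+90deg, tool x along yaw
    M=np.array([[np.cos(yaw),np.sin(yaw),0],[np.sin(yaw),-np.cos(yaw),0],[0,0,-1]])
    q=R.from_matrix(M).as_quat(); return np.r_[q[3],q[:3]]
def blob(mask,box):
    x0,y0,x1,y1=box; mm=np.zeros(mask.shape,np.uint8); mm[y0:y1,x0:x1]=mask[y0:y1,x0:x1]
    c,_=cv2.findContours(mm,cv2.RETR_EXTERNAL,cv2.CHAIN_APPROX_NONE); return max(c,key=cv2.contourArea)
E
python3 - <<'E'
from h import *
p=np.load("top0.npz")["p"]; c=cam("top"); hsv=cv2.cvtColor(p,cv2.COLOR_RGB2HSV); H,S,V=cv2.split(hsv)
a=cv2.resize(p[185:275,375:495],None,fx=4,fy=4,interpolation=2); b=cv2.resize(p[95:200,255:315],(240,420),interpolation=2)
o=np.zeros((420,730,3),np.uint8);o[:360,:480]=a;o[:,485:725]=b;cv2.imwrite("pics/crop1.png",o[:,:,::-1])
g=blob(((H>40)&(H<90)&(S>100)).astype(np.uint8),(165,200,240,300)); r=cv2.minAreaRect(g); print("pad",r,ray(c,cv2.boxPoints(r),.004).round(3).tolist(),ray(c,r[0],.004))
m=((S>90)&(V<110)&((H<20)|(H>165))).astype(np.uint8)
k=blob(m,(380,195,430,265)); r=cv2.minAreaRect(k); print("case",r,ray(c,cv2.boxPoints(r),.052).round(3).tolist(),ray(c,r[0],.052))
bl=blob(((H>95)&(H<125)&(S>120)).astype(np.uint8),(260,90,315,150)); r=cv2.minAreaRect(bl); print("housing",r,ray(c,cv2.boxPoints(r),.054).round(3).tolist(),ray(c,r[0],.054))
y=blob(((H>18)&(H<35)&(S>120)&(V>100)).astype(np.uint8),(280,180,310,200)); r=cv2.minAreaRect(y); print("fork",r,ray(c,r[0],.046))
for u,v,z in((397,208,.032),):print(ray(c,(u,v),z))
E
```

```text
pad ((200.5426788330078, 248.6158447265625), (43.39958953857422, 61.84165954589844), 6.340191841125488) [[0.408, 0.336, 0.004], [0.569, 0.318, 0.004], [0.555, 0.204, 0.004], [0.393, 0.223, 0.004]] [[0.48099597 0.27038556 0.004     ]]
case ((404.9999694824219, 232.99996948242188), (41.89287567138672, 22.35772132873535), 74.93151092529297) [[0.558, -0.223, 0.052], [0.572, -0.279, 0.052], [0.468, -0.304, 0.052], [0.454, -0.248, 0.052]] [[ 0.51281473 -0.26353851  0.052     ]]
housing ((288.8813171386719, 121.1011734008789), (41.356807708740234, 23.953264236450195), 86.42366790771484) [[0.862, 0.065, 0.054], [0.865, 0.003, 0.054], [0.756, -0.002, 0.054], [0.752, 0.06, 0.054]] [[0.8084302 0.0312679 0.054    ]]
fork ((293.5, 189.0), (2.0, 15.0), 90.0) [[0.63149022 0.02186663 0.046     ]]
[[ 0.57871993 -0.24864534  0.032     ]]
```

View pics/crop1.png

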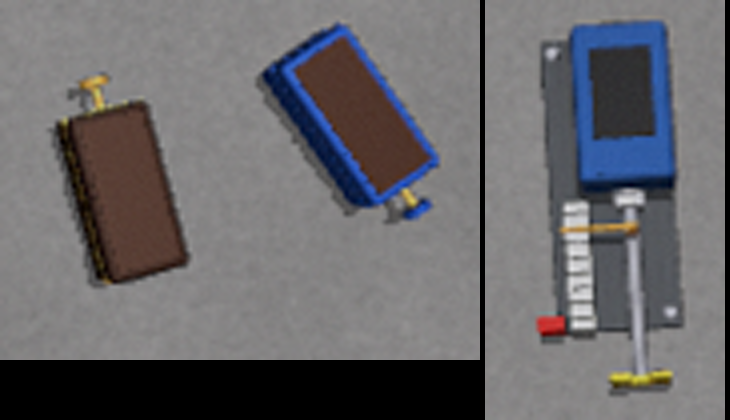

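The crop confirms the choice: left box is brown with an all-gold knob, right one is blue-edged with a blue knob head. Gauge: pointer and band are about 24 px (~62 mm) apart. Closer looks with the wrist camera over gauge and case.

```bash
python3 - <<'E'
from h import *
out=[]
for n,pos,yaw in(("g",[.615,.035,.16],.05),("c",[.425,-.287,.16],.23)):
    manip.movep(pos,down(yaw)); manip.pause(.2)
    t=(np.array(manip.current_tool_pos()),np.array(manip.current_tool_rot())); p,d=manip.read_camera("wrist")
    np.savez(f"w{n}.npz",p=p,d=d,t=t[0],q=t[1]); print(t,manip.current_time_s(),manip.current_ft_force()); out.append(p[:,120:520])
cv2.imwrite("pics/w1.png",np.hstack(out)[:,:,::-1])
E
```

```text
(array([0.6149254 , 0.03582071, 0.16015216]), array([-1.79779512e-05,  9.99669573e-01,  2.57046663e-02,  1.21973417e-04])) 2.5583 [ 0.32476476 -0.65197191 -0.28389   ]
(array([ 0.42564621, -0.28631697,  0.15997147]), array([-4.03884052e-05,  9.93306623e-01,  1.15507351e-01,  5.57816158e-05])) 4.2083 [-0.48714653 -1.00271719 -0.68895995]
```

View pics/w1.png

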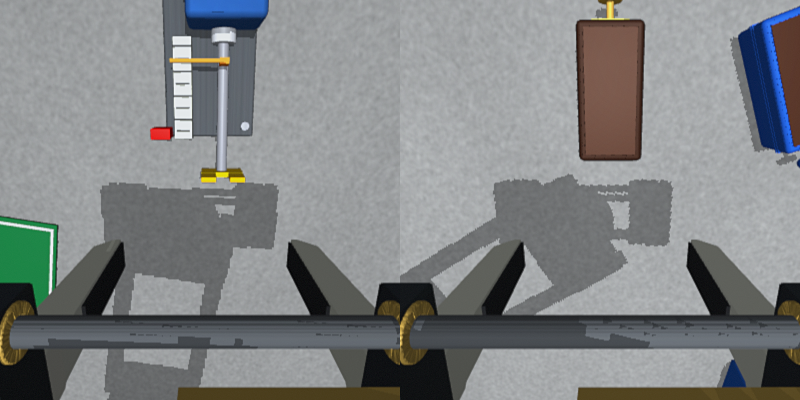

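Left half: fork at full-image pixel (343,175), pointer (290..350,61), red band (281,133), rod along u≈342. Right half: case top around (329,90), knob at its far end (330,8). Measuring these.

```bash
python3 - <<'E'
from h import *
def load(n):
    f=np.load(f"w{n}.npz"); p=f["p"]; return p,f["d"],cam("wrist",(f["t"],f["q"])),cv2.split(cv2.cvtColor(p,cv2.COLOR_RGB2HSV))
def pz(c,d,mask): # world points by depth
    v,u=np.nonzero(mask); m,Rc,o=c; z=d[v,u]; k=z>0; u,v,z=u[k],v[k],z[k]
    return np.c_[(u-m["cx"])/m["fx"]*z,(v-m["cy"])/m["fy"]*z,z]@Rc.T+o
def fill(s,k): m=np.zeros(s,np.uint8); cv2.drawContours(m,[k],-1,1,-1); return m
p,d,c,(H,S,V)=load("g")
def rep(n,mask,box,z):
    k=blob(mask.astype(np.uint8),box); r=cv2.minAreaRect(k); P=pz(c,d,fill(H.shape,k)); print(n,np.round(r[0],1),np.round(r[1],1),"z90 %.4f"%np.percentile(P[:,2],90)); print("  ",ray(c,r[0],z).round(4), ray(c,cv2.boxPoints(r),z)[:,:2].round(4).tolist()); return k,P
k,P=rep("fork",(H>22)&(H<35)&(S>150)&(V>90),(310,160,380,190),.046)
k=k[:,0]; print("  fork ext",k.min(0),k.max(0))
rep("band",((H<6)|(H>174))&(S>150)&(V>80),(260,115,310,150),.032)
k,P=rep("pointer",(H>12)&(H<22)&(S>120)&(V>120),(270,45,360,75),.035); k=k[:,0]; l=k[k[:,0]<k[:,0].min()+15].mean(0); print("  tip",k.min(0),k.max(0),l,ray(c,l,.035))
rod=((S<60)&(V>110)); pts=[]
for v in range(75,165,3):
    # rod edges by depth: points >9mm above bench near u=342
    u=np.arange(325,362); mk=np.zeros(H.shape,bool); mk[v,u]=1; Q=pz(c,d,mk); Q=Q[Q[:,2]>.011]
    if len(Q)>3: pts.append([*Q.mean(0),Q[:,2].max()])
pts=np.array(pts); f=np.polyfit(pts[:,0],pts[:,1],1); print("rod",pts[::6].round(4).tolist(),"slope",f[0],"y at .632",np.polyval(f,.632))
k=blob(((H>95)&(H<125)&(S>120)).astype(np.uint8),(300,0,400,40)); print("housing",k[:,0].min(0),k[:,0].max(0))
p,d,c,(H,S,V)=load("c")
k,P=rep("case",((S>60)&(V<150)&((H<20)|(H>165))),(280,15,380,170),.052)
k,P=rep("knob",(H>18)&(H<35)&(S>120)&(V>90),(310,0,350,19),.032); print("  knob px",k[:,0].min(0),k[:,0].max(0),P.mean(0),P.max(0))
E
```

```text
fork [342.5 175.5] [13. 43.] z90 0.0466
   [[0.636 0.022 0.046]] [[0.641, 0.0415], [0.6429, 0.0033], [0.6311, 0.0023], [0.6291, 0.0409]]
  fork ext [321 169] [364 182]
band [280.5 133. ] [12. 21.] z90 0.0348
   [[0.6693 0.0796 0.032 ]] [[0.6741, 0.089], [0.675, 0.0702], [0.6644, 0.07], [0.6634, 0.089]]
pointer [319.  60.] [ 6. 60.] z90 0.0373
   [[0.7313 0.0475 0.035 ]] [[0.7323, 0.0727], [0.7348, 0.0226], [0.7302, 0.0222], [0.7277, 0.0726]]
  tip [289  57] [349  63] [295.13888889  60.58333333] [[0.72980391 0.06747338 0.035     ]]
rod [[0.7221, 0.0257, 0.0163, 0.0181], [0.7067, 0.0256, 0.016, 0.0178], [0.6908, 0.0245, 0.0159, 0.0168], [0.6744, 0.024, 0.0165, 0.0174], [0.6575, 0.0229, 0.0162, 0.0185]] slope 0.05022114449829606 y at .632 0.02157050098629007
housing [304   0] [387  29]
case [329.5  89.5] [139.  67.] z90 0.0537
   [[ 0.5166 -0.2679  0.052 ]] [[0.5594, -0.2314], [0.5712, -0.2812], [0.4682, -0.3091], [0.455, -0.253]]
knob [329.5   9. ] [18.  7.] z90 0.0360
   [[ 0.5774 -0.2537  0.032 ]] [[0.583, -0.2494], [0.5843, -0.2549], [0.5717, -0.2579], [0.5704, -0.2524]]
  knob px [326   0] [333  18] [ 0.57669747 -0.25409977  0.03502222] [ 0.58842291 -0.24823379  0.04791346]
```

Checks pass: pointer–fork spacing is 99 mm (100 expected), pointer offset about 50 mm (46 expected), and case size and heights agree. Gauge yaw is about 0.05, fork at (0.6325, 0.0217), and the needed pull is about 60 mm. Now grasping the case and moving it above the fork.

```bash
python3 - <<'E'
from h import *
C=np.array([.515,-.2683]); yaw=.231
manip.movep([*C,.10],down(yaw)); manip.move_straight([*C,.014],velocity=.08,stop_force=15)
manip.set_gripper(0.,grasp_force=45)
print(manip.current_tool_pos(),manip.current_finger_gap()*93,manip.current_finger_force(),manip.current_time_s())
manip.pause(.1); z0=manip.current_tool_pos()[2]
manip.move_straight([*C,.09],velocity=.1)
e=np.array([np.cos(.05),np.sin(.05)]); F=np.array([.6325,.0217]); P=F-.063*e
manip.movep([*(P-.02*e),.085],down(.05)); manip.move_straight([*P,z0+.045],velocity=.1); manip.pause(.2)
t=(np.array(manip.current_tool_pos()),np.array(manip.current_tool_rot())); p,d=manip.read_camera("wrist")
np.savez("w2.npz",p=p,d=d,t=t[0],q=t[1],z0=z0); print(t,z0,manip.current_time_s(),manip.current_ft_force(),manip.current_finger_force())
cv2.imwrite("pics/w2.png",cv2.resize(p[0:200,220:460],None,fx=3,fy=3)[:,:,::-1])
E
```

```text
[ 0.51505207 -0.26841734  0.0140423 ] 53.77486521899367 44.99619662761688 6.65
(array([0.56960412, 0.01841375, 0.05953162]), array([6.75323533e-05, 9.99689276e-01, 2.49251427e-02, 2.89688061e-04])) 0.014045655761294885 9.4917 [-0.08788353  0.14933029 -1.84429345] 44.99545097351074
```

View pics/w2.png

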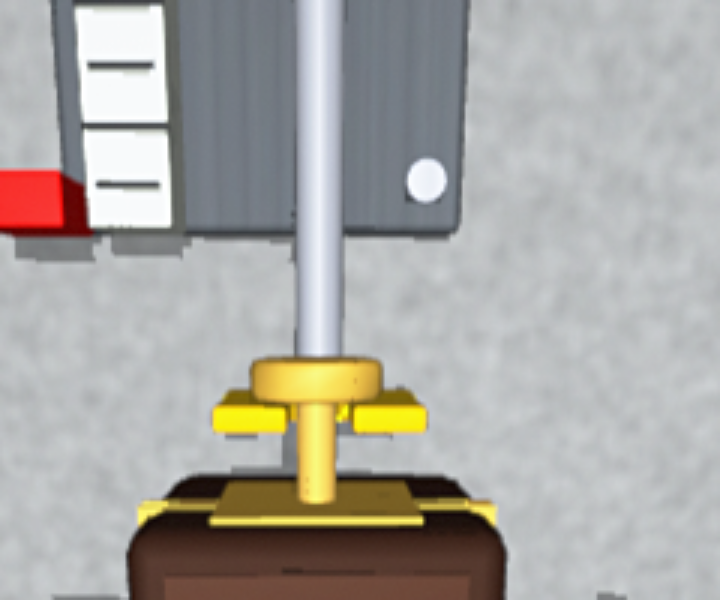

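Knob sits above the fork: shank at crop u≈317, fork centred on u≈320, head rim v≈358–402, fork top v≈405–430. Comparing in metres.

```bash
python3 - <<'E'
from h import *
f=np.load("w2.npz"); c=cam("wrist",(f["t"],f["q"])); z=.0455
e=np.array([np.cos(.05),np.sin(.05)]); n=np.array([-e[1],e[0]]); t=f["t"][:2]
for nm,uv,h in(("fork c",(320,417),.046),("fork l",(214,417),.046),("fork r",(426,417),.046),("shank",(317,450),z+.035),("shank base",(317,497),z+.035),("head back rim",(317,402),z+.035),("head l",(250,380),z+.032),("head r",(383,380),z+.032),("rod",(318,300),.017),("rod far",(321,20),.017)):
    P=ray(c,np.array(uv)/3+[220,0],h)[0,:2]; print(nm,P.round(4),"rel along %.4f lat %.4f"%((P-t)@e,(P-t)@n))
E
```

```text
fork c [0.6326 0.0213] rel along 0.0630 lat -0.0003
fork l [0.6316 0.0408] rel along 0.0631 lat 0.0193
fork r [0.6335 0.0017] rel along 0.0630 lat -0.0199
shank [0.6312 0.0218] rel along 0.0617 lat 0.0003
shank base [0.6241 0.0215] rel along 0.0545 lat 0.0003
head back rim [0.6383 0.0222] rel along 0.0688 lat 0.0003
head l [0.6408 0.0324] rel along 0.0718 lat 0.0104
head r [0.6418 0.0124] rel along 0.0718 lat -0.0096
rod [0.6534 0.0226] rel along 0.0839 lat -0.0000
rod far [0.7046 0.0246] rel along 0.1351 lat -0.0006
```

The alignment is within 1 mm. Lowering, drawing back most of the way, then measuring with the top camera.

```bash
cat > gap.py <<'E'
from h import *
def gap(save=None,n=3):
    c=cam("top"); e=np.array([np.cos(.05),np.sin(.05)]); r=[]
    for _ in range(n):
        p,_=manip.read_camera("top"); H,S,V=cv2.split(cv2.cvtColor(p,cv2.COLOR_RGB2HSV))
        red=((H<5)|(H>174))&(S>150)&(V>80); org=(H>9)&(H<24)&(S>90)&(V>90)
        w=np.zeros(H.shape,bool); w[145:185,262:288]=1
        v,u=np.nonzero(red&w); v2,u2=np.nonzero(org&w)
        B=ray(c,(u.mean(),v.mean()),.034)[0,:2]; P=ray(c,(u2.mean(),v2.mean()),.035)[0,:2]
        r.append([(P-B)@e,len(u),len(u2),*B,*P])
    if save: cv2.imwrite(save,cv2.resize(p[90:240,240:360],None,fx=4,fy=4,interpolation=2)[:,:,::-1])
    return np.mean(r,0).round(4)
E
python3 - <<'E'
from gap import *
f=np.load("w2.npz"); z0=float(f["z0"]); e=np.array([np.cos(.05),np.sin(.05),0])
P=np.array([.6325,.0217,0])-.063*e; P[2]=z0+.003
print("rest gap",gap())
print(manip.move_straight(P,velocity=.05,stop_force=8),manip.current_tool_pos(),manip.current_ft_force())
manip.move_straight(P-.050*e,velocity=.03); manip.pause(.2)
print(manip.current_tool_pos(),manip.current_ft_force(),gap("pics/t2.png"),manip.current_time_s())
E
```

```text
rest gap [ 0.0603  8.3333 21.      0.6701  0.075   0.7316  0.0518]
False [0.56987874 0.01848876 0.01731302] [-0.27604775 -0.47533403 -1.62073819]
[0.52182565 0.01597182 0.01751232] [10.09373297  0.35301139 -8.75290836] [1.83000e-02 2.93333e+01 2.20000e+01 6.68000e-01 8.02000e-02 6.87600e-01
 5.55000e-02] 12.8
```

View pics/t2.png

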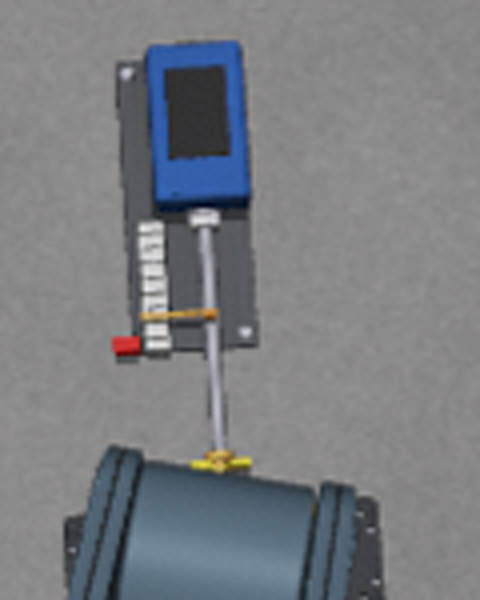

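Pointer at crop (142–215, 315), band at (125,346): 18 mm still to go, and the knob is hooked. Drawing on 16.5 mm and re-measuring.

```bash
python3 - <<'E'
from gap import *
f=np.load("w2.npz"); z0=float(f["z0"]); e=np.array([np.cos(.05),np.sin(.05),0])
P=np.array([.6325,.0217,0])-.063*e; P[2]=z0+.003
manip.move_straight(P-.0665*e,velocity=.02); manip.pause(.3)
print(manip.current_tool_pos(),manip.current_ft_force(),gap("pics/t3.png"),manip.current_time_s())
E
```

```text
[0.50636578 0.01509213 0.01774857] [11.64846848  2.22900599 -9.02972434] [3.30000e-03 2.93333e+01 1.90000e+01 6.67900e-01 8.03000e-02 6.72500e-01
 5.38000e-02] 14.225
```

View pics/t3.png

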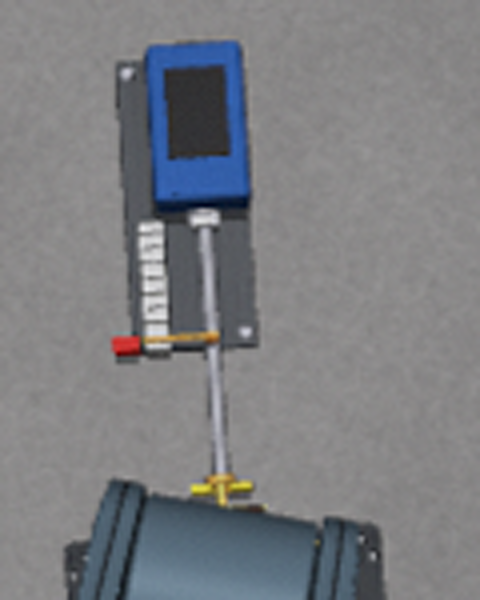

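Pointer at crop (143,340), extrapolated to the band it's about 341 against the band's 346: 2–3 mm short. Drawing 2 mm more, holding, then easing home.

```bash
python3 - <<'E'
from gap import *
f=np.load("w2.npz"); z0=float(f["z0"]); e=np.array([np.cos(.05),np.sin(.05),0])
P=np.array([.6325,.0217,0])-.063*e; P[2]=z0+.003
manip.move_straight(P-.0685*e,velocity=.01); manip.pause(.2)
print(gap(),manip.current_tool_pos()); manip.pause(1.2)
print(gap(),manip.current_ft_force())
manip.move_straight(P-.008*e,velocity=.03); manip.move_straight(P-.0005*e,velocity=.01); manip.pause(.3)
print(gap(),manip.current_tool_pos(),manip.current_ft_force(),manip.current_time_s())
p,d=manip.read_camera("wrist"); cv2.imwrite("pics/w3.png",cv2.resize(p[0:200,220:460],None,fx=3,fy=3)[:,:,::-1])
E
```

```text
[1.100e-03 3.000e+01 1.800e+01 6.680e-01 8.030e-02 6.706e-01 5.140e-02] [0.50458314 0.01494642 0.01784435]
[1.20000e-03 2.96667e+01 1.80000e+01 6.68000e-01 8.03000e-02 6.70600e-01
 5.14000e-02] [12.0766382   2.13318151 -8.44194224]
[ 0.0609 22.     21.      0.6693  0.0792  0.7316  0.0518] [0.56907214 0.01853225 0.01707867] [ 0.5097296  -0.743932   -2.70525203] 19.7917
```

View pics/w3.png

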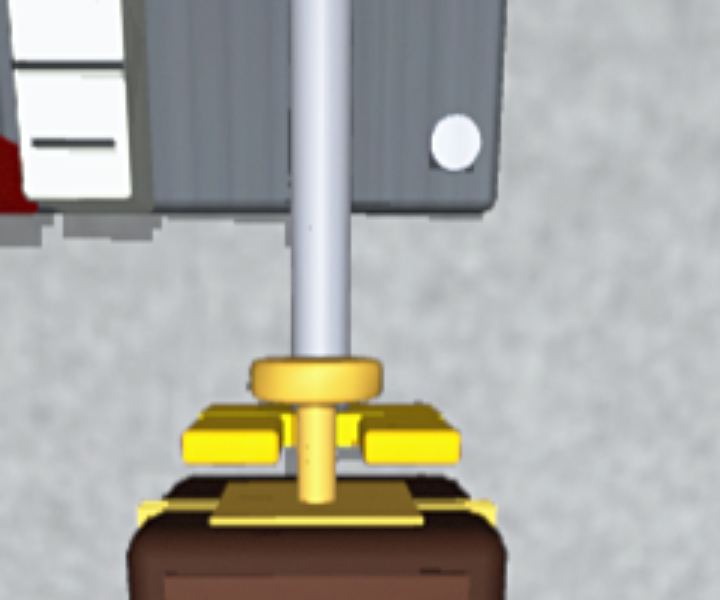

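The hold was level within about 1 mm, the gauge is home again, and the knob sits free in the slot with its head clear of the fork plate. Lifting out and placing on the pad.

```bash
python3 - <<'E'
from gap import *
f=np.load("w2.npz"); z0=float(f["z0"]); e=np.array([np.cos(.05),np.sin(.05),0])
P=np.array([.6325,.0217,0])-.063*e
P[2]=z0+.045; manip.move_straight(P,velocity=.06)
P[2]=z0+.07; manip.move_straight(P-.05*e,velocity=.12)
D=np.array([.481,.2704]); q=down(-.10)
manip.movep([*D,z0+.06],q); manip.move_straight([*D,z0+.014],velocity=.08); manip.pause(.1)
hit=manip.move_straight([*D,z0+.002],velocity=.015,stop_force=3); manip.pause(.2)
print(hit,manip.current_tool_pos(),manip.current_ft_force())
manip.set_gripper(1.0); manip.move_straight([*D,.12],velocity=.12)
manip.movep([.36,.20,.2],q); manip.pause(.3)
print(manip.current_time_s(),manip.current_finger_gap(),manip.current_ft_force(),gap())
p,d=manip.read_camera("top"); cv2.imwrite("pics/t4.png",cv2.resize(p[90:310,150:330],None,fx=2.5,fy=2.5)[:,:,::-1])
t=(np.array(manip.current_tool_pos()),np.array(manip.current_tool_rot()))
w,d=manip.read_camera("wrist"); cv2.imwrite("pics/w4.png",w[:,:,::-1]); c=cam("wrist",t)
H,S,V=cv2.split(cv2.cvtColor(w,cv2.COLOR_RGB2HSV)); k=blob(((S>60)&(V<150)&((H<20)|(H>165))).astype(np.uint8),(150,0,560,230)); r=cv2.minAreaRect(k); print("case",r,ray(c,r[0],.056),ray(c,cv2.boxPoints(r),.056)[:,:2].round(3).tolist())
E
```

```text
True [0.48096089 0.27039576 0.01803889] [-0.14367824 -0.44915239  4.63963555]
26.7917 1.0026532511805517 [ 0.30843795 -0.19284842  0.75274998] [ 0.0622 29.6667 21.      0.668   0.0803  0.7316  0.0518]
case ((236.7522735595703, 65.79751586914062), (130.8517303466797, 68.11329650878906), 87.27368927001953) [[0.48152308 0.26784403 0.056     ]] [[0.534, 0.29], [0.531, 0.232], [0.423, 0.243], [0.426, 0.308]]
```

View pics/w4.png

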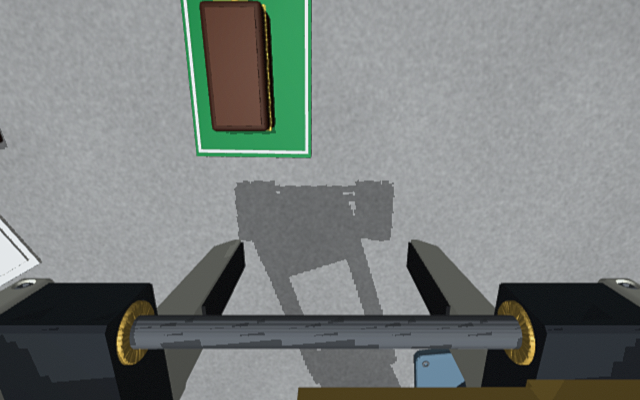

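The case stands upright on the pad at (237,66), about 3 mm from the centre, the gauge is home and the gripper is clear.

```bash
python3 -c "
from station import manip
print(manip.sign_off())"
```

```text
the job is handed in; nothing more can be done
None
```

I handed the job in at about 27 s of the 54 s allowed. The knob drew the pointer to within about 1 mm of the band's middle and held it there for over a second. The gauge was eased home, and the case stands upright about 3 mm from the pad's centre; `sign_off()` returned no verdict.

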